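# Seat the tube carrier's axle in the rotator stand

## Task

Load the tube rotator: take the blue tube carrier and lower it from above into the stand, so that both ends of its axle lie fully down in the two open slots; either end may go to either side. Set it in rather than dropping it, let go, and leave the yellow carrier where it is.

Things in the scene. Friction and masses are not known exactly. Their poses are not given: they have to be found in the camera images.
- blue_carrier: Blue block, 52 mm square (x, z), 44 mm long (y), on a level steel axle 8 mm thick, 148 mm long (52 mm out each end). Four capped vials in it stand out 8 mm at its ends. Lies flat on the worktop. Origin: middle of the axle, 26 mm above the underside; y along the axle, z up at start. Grasp the flat +x and -x sides from above. 0.2 to 0.35 kg, balanced about the origin; may go in either way round.
- yellow_carrier: The same carrier with a yellow block: not wanted, to be left where it lies. Origin and axes as for the blue one.
- stand: Fixed white plate (96 mm in x, 126 in y, 12 thick) with two upright grey forks 12 mm thick, centred at y = +51 and -51 mm, 90 mm free between. Each has a slot open at the top: 12 mm wide, floor at z = 56 mm, flaring from z = 68 mm to 44 mm wide at the top, z = 92. Grey drive box, 40 mm high, at y = 60 to 94. Origin: on the worktop midway between the forks, z up.
- seat (a point): Point on the stand where the middle of the axle lies when the carrier is fully seated: 60 mm above the worktop, midway between the two slots. Axes as the stand's: y is the line of the seated axle.

How it is judged:
By the outcome, as a careful person would: the job done as asked, in the order asked, and still so for the second after the job is handed in, with the robot touching nothing.
It also fails if it takes over 35 s, if anything falls off the work surface, if the arm or the gripper's body presses on something with over 40 N, if the wrist force passes 120 N, or if a joint passes its speed limit or range.

## Robot

A 6-joint arm with a two-finger parallel gripper is mounted at the origin on a cart in front of the work surface, level with it; the furniture and walls round the work are solid. World frame = base frame: x ahead of the robot, y to its left, z up, the work surface at z = 0. Lengths are in m, angles in rad, forces in N, time in s.
With the tool pointing down it reaches from about 0.375 to 0.9 m from the base axis. Payload 3.1 kg.
Tool frame: the origin (TCP) lies at the very end of the fingers, on their centre line; the grasp point (between the pads) lies 19 mm behind it (manip.pinch_z is the distance from the TCP to the grasp point, in m); z points along the fingers, y is the direction in which the jaws open and shut (so a half turn about z gives the same grasp; the last joint's range is limited). The gripper opens to 85 mm and grips with 20 to 120 N. Pads are 22 mm wide; open, the fingers measure 114 mm over their backs; the gripper's body (76 mm by 85 mm) begins 54 mm behind the grasp point. The pads swing forward as they close: fully open they stand 13 mm farther back than shut.
Start: joints at [-1.359, 0.527, 1.433, -0, 1.181, -0.178], TCP at [0.238, -0.578, 0.231] pointing down, gripper open.
Joint ranges: [-3.08, 3.08], [-0.75, 2.2], [0.22, 2.44], [-1.43, 4.57], [0, 2.65], [-2.85, 2.85]. Speed limits (rad/s): [2.79, 2.79, 3.14, 3.14, 3.14, 3.14].

## Interface

Orientations are given as a unit quaternion [x, y, z, w].
In Python, from station import manip gives the robot as it stands.
- The arm moves only by the tool drive_tool, never from a script. Its argument "increments" is a list of rows, each a list of 7 numbers: the closure in counts, from 0 (fully open) to 255 (shut), then the shift along the tool's x, y, z in cm, then the turn, a rotation vector about the tool's x, y, z in rad. A call has 1 to 20 rows; each row is the pose to reach, as a shift and turn from the pose commanded when the call began, along the tool's axes at that moment; what a row does not reach only later rows make up. A row lasts 1/10 s, in which the tool goes at most 50 mm and 8.59 degrees, less where a joint would pass 70% of its speed; a pose out of reach is approached as far as the arm can. A call with a gripper value outside its range is refused whole. The fingers move at their own pace and stop on an object; "force" is the grip in N (left out, the last holds). Time passes only in rows, so rows that repeat a pose let the fingers close. It gives the time, the measured TCP pose, the force and the opening at its end, in the units of the state.
- manip.sense(): the state, without advancing time (a new reading comes with each control period).
- manip.snapshot(name): name is "scene" or "side" or "wrist"; returns the picture (400x640x3 uint8, red, green, blue); there is no depth.
- manip.camera_model(name): a dict with "mtx" (3x3 intrinsics, pixels), "cam_to_world" (4x4, takes a point from camera to world coordinates). Camera axes: x right, y down, z forward; pixel columns grow to the right and rows downward; lengths in m; the calibration is good to about 2 mm. A picture is of the moment at which its call begins: read the wrist's pose just before it. camera_model takes no time and is no camera call; for the wrist camera it gives the pose at the moment of the call.
- manip.sign_off(): hands the job in, once; it reports no verdict.
The state is a dict: "t": time; "q": joint angles; "qd": joint speeds; "tau": joint torques, N m; "tcp_pos": TCP position; "tool_rot": TCP orientation; "force": force on the tool from outside, world axes, zero at the start; "ft_torque": the same for the moment, N m; "finger_gap": opening from 0.0 (shut) to 1.0 (fully open).
Only numpy, scipy, OpenCV 4.12 (cv2) and the standard library are available. Lean on these libraries where they do the work, as an engineer would, in place of code of your own. Each camera call takes 0.05 s, during which the arm holds its last target. There are 200 camera calls.

## Working session

There is one attempt and no reset: what is moved stays moved. The work goes in short steps, Python scripts to look and compute and a tool call to move; the robot and the scene stay as the last step left them, time stands still between calls to the robot, and variables do not carry over. Pictures are saved under pics/ and viewed, about 8 in all and at most 12, crops included, and the job is handed in when it is done.

Besides the shell and the picture viewer there is one more tool, called by a JSON object that holds its "api" and its "payload", one argument or row to a line. drive_tool: Moves the arm, as the interface text tells. Its arguments: {"type":"object","properties":{"increments":{"type":"array","items":{"type":"array","items":{"type":"number"}}},"force":{"type":"number"}},"required":["increments"]}

```bash
mkdir -p pics; python3 - <<'E'
from station import manip
import cv2,numpy as np
s=manip.sense();print(s['t'],s['tcp_pos'],s['tool_rot'],s['finger_gap'])
np.set_printoptions(precision=4,suppress=True)
for n in('scene','side'):
    im=manip.snapshot(n);cv2.imwrite(f'pics/{n}0.png',im[:,:,::-1]);c=manip.camera_model(n);print(n,c['mtx'],c['cam_to_world'])
E
```

```text
0.0 [ 0.23736023 -0.57739707  0.23034176] [ 9.81067980e-01  1.93660692e-01 -2.66401750e-05 -1.07476005e-03] 0.9963649101536891
scene [[504.3716   0.     321.517 ]
 [  0.     504.3716 197.4307]
 [  0.       0.       1.    ]] [[ 0.6735 -0.4371  0.5961 -0.0092]
 [-0.7389 -0.3742  0.5604 -0.6864]
 [-0.0218 -0.8179 -0.575   0.5475]
 [ 0.      0.      0.      1.    ]]
side [[400.2075   0.     319.9336]
 [  0.     400.2075 203.6782]
 [  0.       0.       1.    ]] [[-0.9758 -0.1176  0.1843  0.3551]
 [-0.2184  0.5605 -0.7988  0.4456]
 [-0.0093 -0.8197 -0.5727  0.5489]
 [ 0.      0.      0.      1.    ]]
```

View pics/scene0.png

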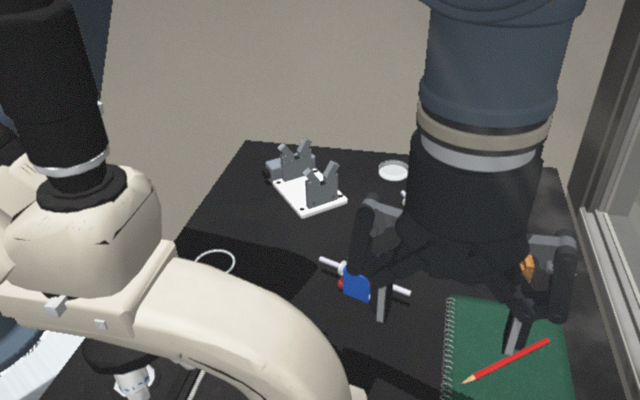

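View pics/side0.png

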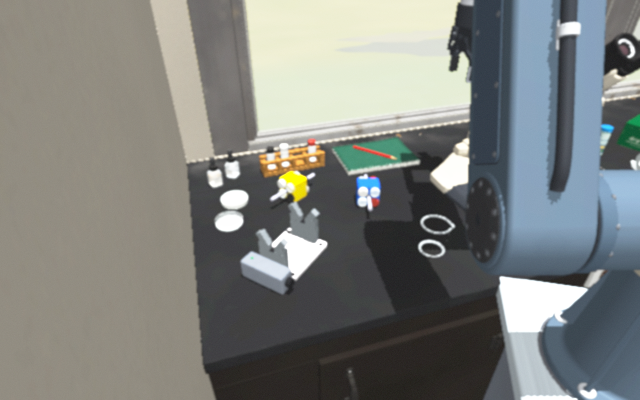

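The scene view shows the blue carrier at about (355,285), with axle ends near (320,260) and (410,293). The stand is at about (305,185). The side view shows blue at (368,190), yellow at (293,185) and the stand at (290,245). Next I'll cast rays from these pixels and enlarge both areas.

```bash
cat > h.py <<'E'
import numpy as np
np.set_printoptions(precision=4,suppress=True)
def ray(c,p):
    M=c['cam_to_world'];d=M[:3,:3]@np.linalg.solve(c['mtx'],[p[0],p[1],1.]);return M[:3,3],d
def cast(c,p,z):
    o,d=ray(c,p);return o+d*(z-o[2])/d[2]
E
python3 - <<'E'
from station import manip
import cv2,numpy as np
from h import *
S=manip.camera_model('scene');D=manip.camera_model('side')
for p in[(320,260),(410,293)]:print('axle',cast(S,p,.026))
for p in[(369,207)]:print('side axle end',cast(D,p,.026))
for n,c in(('scene',S),('side',D)):
    im=cv2.imread(f'pics/{n}0.png');h=cv2.cvtColor(im,cv2.COLOR_BGR2HSV)
    for k,lo,hi in(('blue',(105,150,80),(125,255,255)),('yel',(24,170,120),(34,255,255))):
        m=cv2.inRange(h,lo,hi);_,l,st,ce=cv2.connectedComponentsWithStats(m)
        i=1+np.argmax(st[1:,4]) if len(st)>1 else 0
        print(n,k,st[i],ce[i],cast(c,ce[i],.035))
a=cv2.imread('pics/scene0.png')[130:310,255:425];b=cv2.imread('pics/side0.png')[160:300,225:395]
a=cv2.resize(a,None,fx=2.3,fy=2.3,interpolation=cv2.INTER_CUBIC);b=cv2.resize(b,None,fx=2.3,fy=2.3,interpolation=cv2.INTER_CUBIC)
o=np.zeros((max(len(a),len(b)),a.shape[1]+b.shape[1],3),np.uint8);o[:len(a),:a.shape[1]]=a;o[:len(b),a.shape[1]:]=b
cv2.imwrite('pics/crop.png',o);print(o.shape,manip.camera_model('wrist')['cam_to_world'],manip.sense()['tcp_pos'])
E
```

```text
axle [ 0.4071 -0.2884  0.026 ]
axle [ 0.4396 -0.4307  0.026 ]
side axle end [ 0.4124 -0.2937  0.026 ]
scene blue [343 267  28  36 602] [356.0133 286.2027] [ 0.3929 -0.3706  0.035 ]
scene yel [     0      0    640    400 256000] [319.5 199.5] [ 0.5152 -0.1885  0.035 ]
side blue [356 178   3  11  26] [356.8077 183.5769] [ 0.4519 -0.3721  0.035 ]
side yel [280 171  27  30 403] [296.397  184.1613] [ 0.594  -0.3398  0.035 ]
(414, 782, 3) [[ 0.3817 -0.8832 -0.2726  0.3071]
 [-0.9243 -0.3652 -0.1111 -0.5488]
 [-0.0014  0.2943 -0.9557  0.3729]
 [ 0.      0.      0.      1.    ]] [ 0.2374 -0.5775  0.2304]
```

View pics/crop.png

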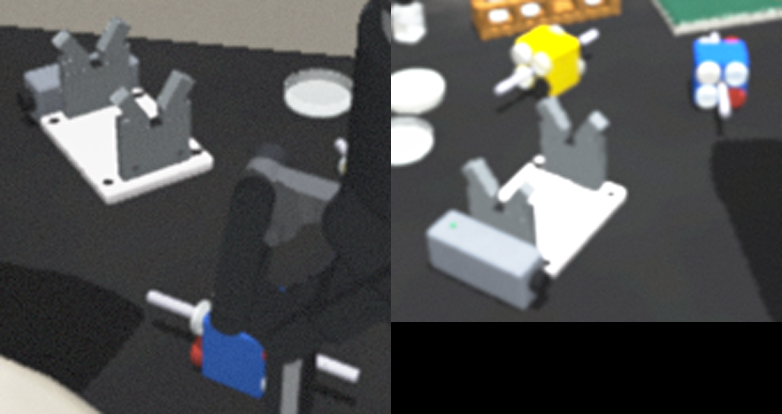

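```bash
python3 - <<'E'
from station import manip
from h import *
S=manip.camera_model('scene');D=manip.camera_model('side')
f=lambda x,y,ox,oy:(x/2.3+ox,y/2.3+oy)
A=[cast(S,f(98,84,255,130),.056),cast(S,f(155,123,255,130),.056)]
B=[cast(D,f(503-391,207,225,160),.056),cast(D,f(568-391,140,225,160),.056)]
for P in(A,B):
    d=P[0]-P[1];print(P,np.linalg.norm(d),(P[0]+P[1])/2,np.degrees(np.arctan2(d[1],d[0])))
E
```

```text
[array([ 0.5453, -0.1062,  0.056 ]), array([ 0.533 , -0.1797,  0.056 ])] 0.07451978833955283 [ 0.5392 -0.143   0.056 ] 80.49359464291511
[array([ 0.5647, -0.0785,  0.056 ]), array([ 0.5361, -0.1751,  0.056 ])] 0.10068115376507814 [ 0.5504 -0.1268  0.056 ] 73.4963873512654
```

The stand is at about (0.55, -0.13) with its axle yaw about 74°. Blue is at about (0.424, -0.36) with its axle at about 103°. I'll move over the stand first for an accurate wrist view.

{"api": "drive_tool", "payload": {
  "increments": [
    [0,4.5,-2.9,-0.3,0,0,-0.09],
    [0,9,-5.8,-0.6,0,0,-0.18],
    [0,13.5,-8.7,-1,0,0,-0.28],
    [0,18,-11.6,-1.5,0,0,-0.38],
    [0,22.5,-14.5,-2,0,0,-0.48],
    [0,27,-17.5,-2,0,0,-0.58],
    [0,31.5,-20.4,-2,0,0,-0.68],
    [0,36,-23.3,-2,0,0,-0.78],
    [0,40.5,-26.2,-2,0,0,-0.88],
    [0,45.7,-29.5,-2,0,0,-0.9],
    [0,45.7,-29.5,-2,0,0,-0.9],
    [0,45.7,-29.5,-2,0,0,-0.9],
    [0,45.7,-29.5,-2,0,0,-0.9],
    [0,45.7,-29.5,-2,0,0,-0.9],
    [0,45.7,-29.5,-2,0,0,-0.9]
  ]
}}

```text
t: 1.6
tcp_pos: [0.5474, -0.1328, 0.2512]
tool_rot: [0.8, 0.6, -0.0, -0.0]
force: [-0.4, 0.4, 0.5]
finger_gap: 1.0
```

```bash
python3 - <<'E'
from station import manip
import cv2,pickle
from h import *
s=manip.sense();c=manip.camera_model('wrist');im=manip.snapshot('wrist');im2=manip.snapshot('scene')
print(s['t'],s['tcp_pos'],s['tool_rot'],abs(s['qd']).max() if hasattr(s['qd'],'max') else s['qd']);print(c)
pickle.dump(c,open('w1.pkl','wb'));cv2.imwrite('pics/w1.png',im[:,:,::-1]);cv2.imwrite('pics/s1.png',im2[:,:,::-1])
E
```

```text
1.6 [ 0.5474 -0.1328  0.2512] [ 0.7998  0.6003 -0.0003 -0.0002] 0.004669766409042083
{'mtx': array([[327.3279,   0.    , 319.0244],
       [  0.    , 327.3279, 201.6962],
       [  0.    ,   0.    ,   1.    ]]), 'cam_to_world': array([[ 0.9607, -0.2652, -0.0819,  0.5685],
       [-0.2776, -0.9178, -0.2838, -0.0601],
       [ 0.0001,  0.2954, -0.9554,  0.3935],
       [ 0.    ,  0.    ,  0.    ,  1.    ]])}
```

View pics/w1.png

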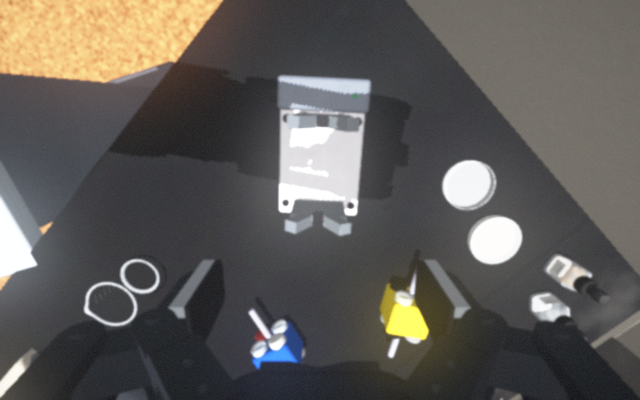

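The wrist view shows the whole stand at x 278–370, y 75–235: the box at the top, the near fork tops at (298,225) and (338,225). Blue is at (280,345) and yellow at (405,315). I'll enlarge the stand.

```bash
python3 - <<'E'
import cv2,numpy as np
a=cv2.imread('pics/w1.png')[65:245,265:385];b=cv2.imread('pics/s1.png')[125:315,255:425]
a=cv2.resize(a,None,fx=3.3,fy=3.3,interpolation=cv2.INTER_CUBIC);b=cv2.resize(b,None,fx=2.3,fy=2.3,interpolation=cv2.INTER_CUBIC)
o=np.zeros((max(len(a),len(b)),a.shape[1]+b.shape[1],3),np.uint8);o[:len(a),:a.shape[1]]=a;o[:len(b),a.shape[1]:]=b
print(a.shape,b.shape);cv2.imwrite('pics/crop2.png',o)
E
```

```text
(594, 396, 3) (437, 391, 3)
```

View pics/crop2.png

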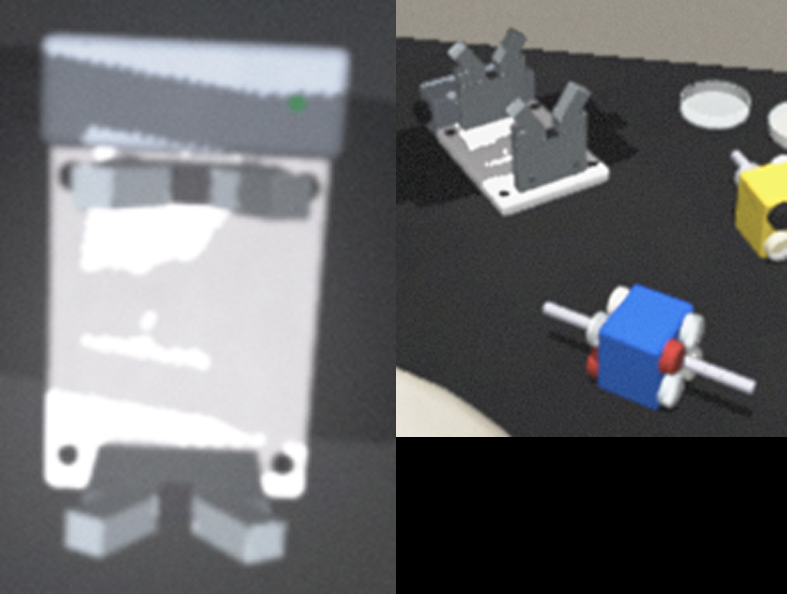

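```bash
python3 - <<'E'
from station import manip
import pickle
from h import *
W=pickle.load(open('w1.pkl','rb'));S=manip.camera_model('scene')
w=lambda x,y,z:cast(W,(x/3.3+265,y/3.3+65),z)
s=lambda x,y,z:cast(S,((x-396)/2.3+255,y/2.3+125),z)
def line(n,a,b):
    d=a-b;print(n,a[:2],b[:2],'mid',((a+b)/2)[:2],'len',np.linalg.norm(d),'ang',np.degrees(np.arctan2(d[1],d[0])))
H=[w(67,173,.012),w(318,187,.012),w(68,455,.012),w(283,464,.012)]
line('holesL',H[0],H[2]);line('holesR',H[1],H[3]);line('far-near',(H[0]+H[1])/2,(H[2]+H[3])/2)
line('near edge',w(45,488,.012),w(305,497,.012))
line('near slot .068',w(157,506,.068),w(191,512,.068));line('far slot .068',w(170,185,.068),w(212,185,.068))
line('near tips',w(64,534,.092),w(285,543,.092));line('far tips',w(75,183,.092),w(315,195,.092))
line('slots far-near',(w(170,185,.068)+w(212,185,.068))/2,(w(157,506,.068)+w(191,512,.068))/2)
line('tips far-near',(w(75,183,.092)+w(315,195,.092))/2,(w(64,534,.092)+w(285,543,.092))/2)
line('scene near slot->far',s(490,78,.056),s(551,122,.056))
line('blue axle',s(548,308,.026),s(752,386,.026))
T=[s(635,287,.052),s(693,305,.052),s(666,340,.052),s(601,327,.052)]
line('top 0-1',T[0],T[1]);line('1-2',T[1],T[2]);line('0-3',T[0],T[3]);line('3-2',T[3],T[2]);print('top mean',sum(T)/4)
for p in[(250,312)]:print('wrist axle end',cast(W,p,.026))
E
```

```text
holesL [ 0.5268 -0.0671] [ 0.4961 -0.1636] mid [ 0.5114 -0.1154] len 0.10123277535846371 ang 72.35098553199677
holesR [ 0.6083 -0.0955] [ 0.5717 -0.1891] mid [ 0.59   -0.1423] len 0.10045103089312729 ang 68.64941332420699
far-near [ 0.5675 -0.0813] [ 0.5339 -0.1763] mid [ 0.5507 -0.1288] len 0.10078929728786819 ang 70.50737573666738
near edge [ 0.4839 -0.1735] [ 0.5763 -0.204 ] mid [ 0.5301 -0.1887] len 0.09734225542477555 ang 161.78345758644915
near slot .068 [ 0.5289 -0.1727] [ 0.5388 -0.1776] mid [ 0.5338 -0.1751] len 0.01109461364426463 ang 153.24333247612816
far slot .068 [ 0.5609 -0.0777] [ 0.5727 -0.0812] mid [ 0.5668 -0.0795] len 0.012311272955578781 ang 163.88456529754706
near tips [ 0.5025 -0.1652] [ 0.5654 -0.1863] mid [ 0.5339 -0.1758] len 0.06629321566441765 ang 161.3797608695847
far tips [ 0.5368 -0.0688] [ 0.5986 -0.0899] mid [ 0.5677 -0.0794] len 0.06532503396336865 ang 161.09803464428424
slots far-near [ 0.5668 -0.0795] [ 0.5338 -0.1751] mid [ 0.5503 -0.1273] len 0.10121415221255829 ang 70.99839905308058
tips far-near [ 0.5677 -0.0794] [ 0.5339 -0.1758] mid [ 0.5508 -0.1276] len 0.10214280820364459 ang 70.69375976645327
scene near slot->far [ 0.5629 -0.0843] [ 0.5461 -0.1679] mid [ 0.5545 -0.1261] len 0.08526704095658855 ang 78.62135824614856
blue axle [ 0.41  -0.288] [ 0.4397 -0.4302] mid [ 0.4248 -0.3591] len 0.14528331764176555 ang 101.79114888046104
top 0-1 [ 0.4408 -0.3368] [ 0.4513 -0.3753] mid [ 0.446 -0.356] len 0.039920439371346456 ang 105.32015987063102
1-2 [ 0.4513 -0.3753] [ 0.415  -0.3818] mid [ 0.4331 -0.3786] len 0.036943826360319836 ang 10.234841713032683
0-3 [ 0.4408 -0.3368] [ 0.3977 -0.3445] mid [ 0.4193 -0.3406] len 0.04370834574315469 ang 10.13183471361893
3-2 [ 0.3977 -0.3445] [ 0.415  -0.3818] mid [ 0.4063 -0.3632] len 0.04115248122313853 ang 114.73369215190475
top mean [ 0.4262 -0.3596  0.052 ]
wrist axle end [ 0.4079 -0.2897  0.026 ]
```

The measurements agree. The seat is at (0.5505, -0.1278) at 70.9°, and the slot spacing of 101–102 mm matches the specification. The blue axle middle is at (0.425, -0.359) at about 102°, with a length of 145 mm. I'll go above blue.

{"api": "drive_tool", "payload": {
  "increments": [
    [0,-4.2,-0.9,0.8,0,0,-0.1],
    [0,-8.4,-1.8,1.6,0,0,-0.2],
    [0,-12.6,-2.7,2.4,0,0,-0.3],
    [0,-16.8,-3.6,3.2,0,0,-0.4],
    [0,-21,-4.5,4,0,0,-0.49],
    [0,-25.1,-5.4,5,0,0,-0.49],
    [0,-25.1,-5.4,5,0,0,-0.49],
    [0,-25.1,-5.4,5,0,0,-0.49],
    [0,-25.1,-5.4,5,0,0,-0.49],
    [0,-25.1,-5.4,5,0,0,-0.49]
  ]
}}

```text
t: 2.7
tcp_pos: [0.4271, -0.3568, 0.2017]
tool_rot: [0.629, 0.777, 0.0, 0.0]
force: [-0.8, 0.1, 0.1]
finger_gap: 1.003
```

```bash
python3 - <<'E'
from station import manip
import cv2
from h import *
s=manip.sense();c=manip.camera_model('wrist');im=manip.snapshot('wrist')[:,:,::-1].copy()
q=s['tool_rot'];print(s['t'],s['tcp_pos'],q,'xyaw',np.degrees(2*np.arctan2(q[1],q[0])))
h=cv2.cvtColor(im,cv2.COLOR_BGR2HSV);m=cv2.inRange(h,(105,130,60),(125,255,255))
_,l,st,ce=cv2.connectedComponentsWithStats(m);i=1+np.argmax(st[1:,4])
# bright-blue top face only
print(st[i],ce[i]);M=(l==i).astype(np.uint8);r=cv2.minAreaRect(np.argwhere(M)[:,::-1].astype(np.float32));b=cv2.boxPoints(r)
print(r);P=np.array([cast(c,p,.052) for p in b]);print(P,P.mean(0),np.linalg.norm(P-np.roll(P,1,0),axis=1))
cv2.imwrite('pics/w2.png',im);import pickle;pickle.dump(c,open('w2.pkl','wb'))
x0,y0=int(ce[i][0]),int(ce[i][1]);a=im[max(y0-100,0):y0+100,x0-100:x0+100];print(x0-100,max(y0-100,0));cv2.imwrite('pics/w2c.png',cv2.resize(a,None,fx=3,fy=3,interpolation=cv2.INTER_CUBIC))
E
```

```text
2.7 [ 0.4271 -0.3568  0.2017] [0.629  0.7774 0.0001 0.0002] xyaw 102.04791965637324
[ 286  161   59   48 2462] [315.0252 185.9184]
((315.0, 184.5), (47.0, 58.0), 90.0)
[[ 0.3935 -0.3399  0.052 ]
 [ 0.4445 -0.3289  0.052 ]
 [ 0.4548 -0.3722  0.052 ]
 [ 0.4015 -0.3837  0.052 ]] [ 0.4236 -0.3562  0.052 ] [0.0445 0.0522 0.0445 0.0545]
215 85
```

View pics/w2c.png

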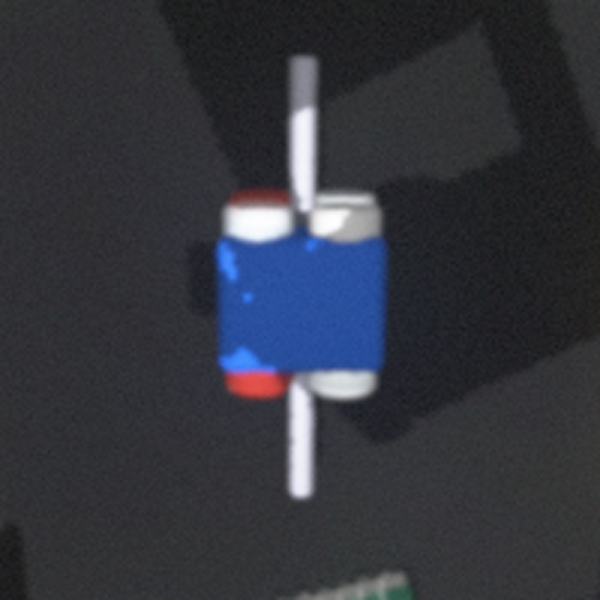

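The wrist crop shows the carrier square to the jaws, with its centre at pixel (315,185). Its top measures 52–54 × 44.5 mm and both axle ends are visible. It sits 3 mm off along tool y. I'll descend and close.

{"api": "drive_tool", "payload": {
  "increments": [
    [0,0.1,-0.3,4,0,0,0],
    [0,0.1,-0.3,8,0,0,0],
    [0,0.1,-0.3,12,0,0,0],
    [0,0.1,-0.3,15,0,0,0],
    [0,0.1,-0.3,17,0,0,0],
    [0,0.1,-0.3,18.4,0,0,0],
    [0,0.1,-0.3,19.2,0,0,0],
    [0,0.1,-0.3,19.2,0,0,0],
    [60,0.1,-0.3,19.2,0,0,0],
    [80,0.1,-0.3,19.2,0,0,0],
    [100,0.1,-0.3,19.2,0,0,0],
    [120,0.1,-0.3,19.2,0,0,0],
    [140,0.1,-0.3,19.2,0,0,0],
    [160,0.1,-0.3,19.2,0,0,0],
    [160,0.1,-0.3,19.2,0,0,0],
    [160,0.1,-0.3,19.2,0,0,0],
    [160,0.1,-0.3,19.2,0,0,0]
  ],
  "force": 60
}}

```text
t: 4.45
tcp_pos: [0.4239, -0.358, 0.0106]
tool_rot: [0.63, 0.777, -0.0, 0.001]
force: [-0.1, 0.4, 7.2]
finger_gap: 0.603
```

Gripped at 0.603 × 85 = 51 mm, close to the block width. Lift.

{"api": "drive_tool", "payload": {
  "increments": [
    [160,0,0,-1,0,0,0],
    [160,0,0,-3,0,0,0],
    [160,0,0,-6,0,0,0],
    [160,0,0,-10,0,0,0],
    [160,0,0,-14,0,0,0],
    [160,0,0,-17,0,0,0],
    [160,0,0,-18,0,0,0],
    [160,0,0,-18,0,0,0],
    [160,0,0,-18,0,0,0]
  ]
}}

```text
t: 5.35
tcp_pos: [0.4226, -0.3563, 0.1879]
tool_rot: [0.63, 0.777, 0.0, -0.002]
force: [-0.9, -0.2, -2.9]
finger_gap: 0.599
```

```bash
python3 - <<'E'
from station import manip
import cv2
from h import *
s=manip.sense();c=manip.camera_model('wrist');im=manip.snapshot('wrist')[:,:,::-1].copy();b=manip.snapshot('side')[:,:,::-1]
q=s['tool_rot'];R=np.degrees(2*np.arctan2(q[1],q[0]));print(s['t'],s['tcp_pos'],q,R,s['force'],s['finger_gap'])
cv2.imwrite('pics/w3.png',np.vstack([im[60:400,120:520],b[20:260,200:600]]))
E
```

```text
5.35 [ 0.4226 -0.3563  0.1879] [ 0.6295  0.777   0.0004 -0.0016] 101.97029685289561 [-0.8522 -0.2271 -2.892 ] 0.5992304500614649
```

View pics/w3.png

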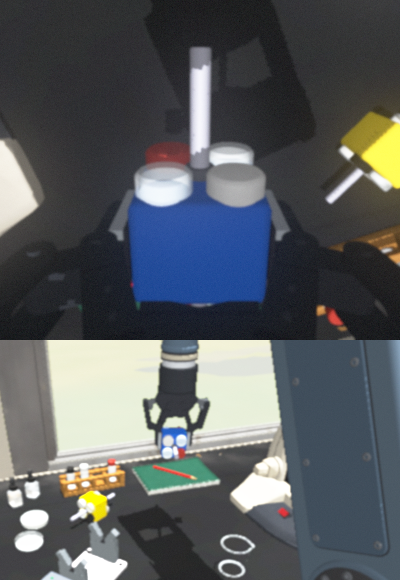

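The carrier hangs level and centred in the jaws, with its axle along image column 320. The load reads about 0.3 kg. I'll carry it over the stand.

{"api": "drive_tool", "payload": {
  "increments": [
    [160,1,0.9,0,0,0,0.03],
    [160,3,2.6,0,0,0,0.09],
    [160,5.5,4.8,0,0,0,0.17],
    [160,8.5,7.4,0,0,0,0.26],
    [160,11.5,10.1,0,0,0,0.35],
    [160,14.5,12.7,0,0,0,0.43],
    [160,17,14.9,0,0,0,0.49],
    [160,18.7,16.4,0,0,0,0.53],
    [160,19.7,17.25,0,0,0,0.542],
    [160,19.7,17.25,0,0,0,0.542],
    [160,19.7,17.25,0,0,0,0.542],
    [160,19.7,17.25,0,0,0,0.542]
  ]
}}

```text
t: 6.65
tcp_pos: [0.5507, -0.1296, 0.1885]
tool_rot: [0.815, 0.58, -0.001, -0.001]
force: [-0.1, -0.5, -3.4]
finger_gap: 0.604
```

```bash
cat > look.py <<'E'
import sys
from station import manip
import cv2
from h import *
def look(n):
    s=manip.sense();q=s['tool_rot'];print(s['t'],s['tcp_pos'],q,'xyaw',np.degrees(2*np.arctan2(q[1],q[0])),s['force'],s['finger_gap'])
    w=manip.snapshot('wrist')[:,:,::-1];b=manip.snapshot('side')[:,:,::-1];a=manip.snapshot('scene')[:,:,::-1]
    for k,i in zip('wbs',(w,b,a)):cv2.imwrite(f'pics/{n}{k}.png',i)
    z=lambda i,f:cv2.resize(i,None,fx=f,fy=f,interpolation=cv2.INTER_CUBIC)
    B=z(b[170:300,215:345],3);A=z(a[80:225,240:370],3)
    o=np.zeros((600,780,3),np.uint8);o[:390,:390]=B;o[:435,390:]=A;ww=cv2.resize(w,(320,200));o[400:600,:320]=ww
    cv2.imwrite(f'pics/{n}.png',o)
look(sys.argv[1])
E
python3 look.py p1
```

```text
6.65 [ 0.5507 -0.1296  0.1885] [ 0.8147  0.5798 -0.0006 -0.0007] xyaw 70.87864964603237 [-0.0743 -0.4614 -3.4119] 0.6036086196534556
```

View pics/p1.png

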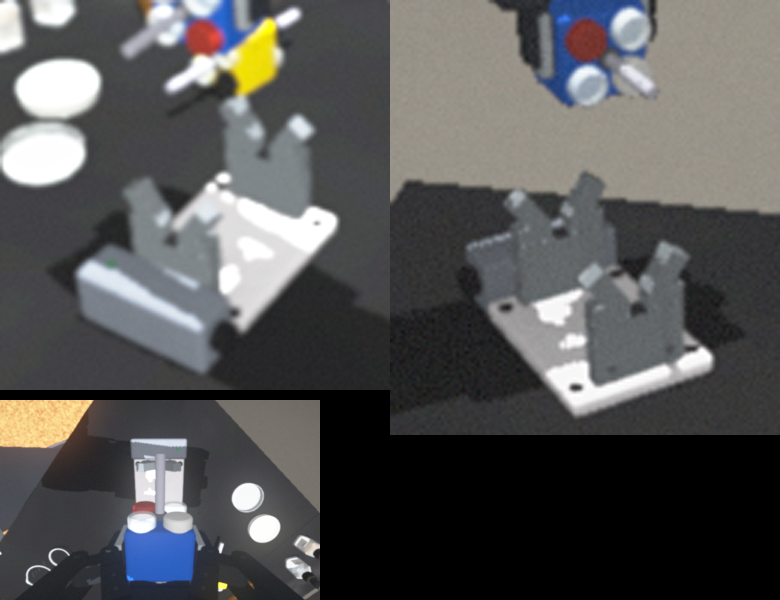

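The carrier hangs over the stand, lined up with the forks in all three views. I'll lower it until the axle is inside the flares and check again.

{"api": "drive_tool", "payload": {
  "increments": [
    [160,0.1,0,2,0,0,0],
    [160,0.1,0,5,0,0,0],
    [160,0.1,0,8,0,0,0],
    [160,0.1,0,10,0,0,0],
    [160,0.1,0,11,0,0,0],
    [160,0.1,0,11.5,0,0,0],
    [160,0.1,0,11.8,0,0,0],
    [160,0.1,0,11.8,0,0,0],
    [160,0.1,0,11.8,0,0,0]
  ]
}}

```text
t: 7.7
tcp_pos: [0.5524, -0.1282, 0.0722]
tool_rot: [0.815, 0.58, 0.0, 0.001]
force: [-0.7, 0.0, -2.9]
finger_gap: 0.601
```

```bash
python3 look.py p2
```

```text
7.7 [ 0.5524 -0.1282  0.0722] [0.8145 0.5801 0.0005 0.0009] xyaw 70.91990635164544 [-0.6748  0.0399 -2.9088] 0.600914911757029
```

View pics/p2.png

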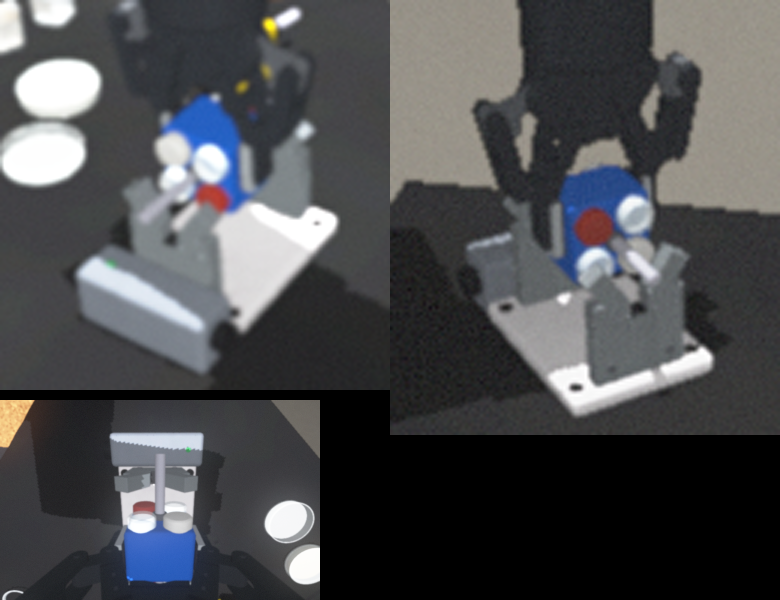

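The axle is within both flares and the vial ends are clear of the forks. I'll measure the side offset at the far fork in the wrist image, where the axle and fork tips are at nearly the same depth.

```bash
python3 - <<'E'
import cv2,numpy as np
i=cv2.imread('pics/p2w.png');g=cv2.cvtColor(i,cv2.COLOR_BGR2GRAY).astype(int)
for y in(150,160,164,168,172,190):
    print(y,[ (x,g[y,x]) for x in list(range(300,342,2))])
c=cv2.resize(i[120:220,210:430],None,fx=3.6,fy=3.6,interpolation=cv2.INTER_CUBIC);cv2.imwrite('pics/p2c.png',c)
E
```

```text
150 [(300, np.int64(109)), (302, np.int64(70)), (304, np.int64(75)), (306, np.int64(88)), (308, np.int64(88)), (310, np.int64(122)), (312, np.int64(150)), (314, np.int64(157)), (316, np.int64(168)), (318, np.int64(174)), (320, np.int64(177)), (322, np.int64(171)), (324, np.int64(171)), (326, np.int64(164)), (328, np.int64(149)), (330, np.int64(120)), (332, np.int64(112)), (334, np.int64(112)), (336, np.int64(111)), (338, np.int64(109)), (340, np.int64(110))]
160 [(300, np.int64(110)), (302, np.int64(74)), (304, np.int64(81)), (306, np.int64(85)), (308, np.int64(88)), (310, np.int64(120)), (312, np.int64(149)), (314, np.int64(162)), (316, np.int64(168)), (318, np.int64(174)), (320, np.int64(174)), (322, np.int64(178)), (324, np.int64(172)), (326, np.int64(165)), (328, np.int64(151)), (330, np.int64(126)), (332, np.int64(112)), (334, np.int64(111)), (336, np.int64(110)), (338, np.int64(114)), (340, np.int64(110))]
164 [(300, np.int64(112)), (302, np.int64(87)), (304, np.int64(86)), (306, np.int64(87)), (308, np.int64(91)), (310, np.int64(121)), (312, np.int64(149)), (314, np.int64(160)
[... 989 characters left out ...]
.int64(177)), (322, np.int64(176)), (324, np.int64(175)), (326, np.int64(167)), (328, np.int64(150)), (330, np.int64(124)), (332, np.int64(112)), (334, np.int64(114)), (336, np.int64(115)), (338, np.int64(114)), (340, np.int64(112))]
190 [(300, np.int64(220)), (302, np.int64(221)), (304, np.int64(220)), (306, np.int64(220)), (308, np.int64(215)), (310, np.int64(168)), (312, np.int64(154)), (314, np.int64(166)), (316, np.int64(173)), (318, np.int64(179)), (320, np.int64(180)), (322, np.int64(176)), (324, np.int64(175)), (326, np.int64(164)), (328, np.int64(158)), (330, np.int64(195)), (332, np.int64(221)), (334, np.int64(222)), (336, np.int64(221)), (338, np.int64(220)), (340, np.int64(219))]
```

View pics/p2c.png

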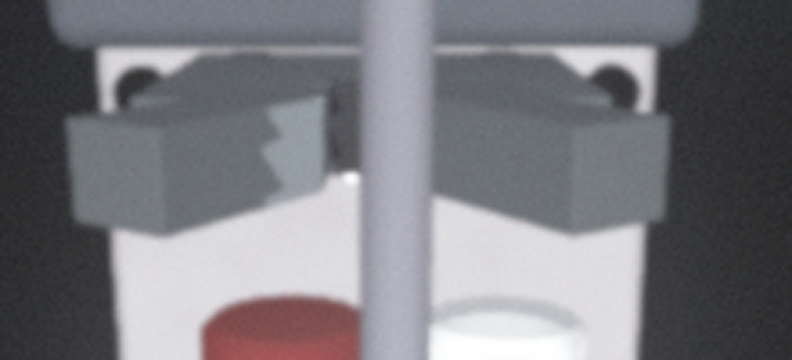

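At the far fork the axle centre is at crop column 397 and the fork tips' middle is at 369. The scale is 9.06 px/mm, and the axle itself measures 8 mm, so the carrier sits +3.1 mm along tool y. The tips are level to 0.2°, so the yaw is right. I'll correct the offset, then lower to just above the slot floor.

{"api": "drive_tool", "payload": {
  "increments": [
    [160,0,-0.15,0,0,0,0],
    [160,0,-0.31,0,0,0,0],
    [160,0,-0.31,0.3,0,0,0],
    [160,0,-0.31,0.6,0,0,0],
    [160,0,-0.31,0.8,0,0,0],
    [160,0,-0.31,0.8,0,0,0],
    [160,0,-0.31,0.8,0,0,0]
  ]
}}

```text
t: 8.55
tcp_pos: [0.5487, -0.1269, 0.0631]
tool_rot: [0.815, 0.58, -0.0, -0.0]
force: [-0.5, -0.1, -2.9]
finger_gap: 0.603
```

```bash
python3 look.py p3; python3 - <<'E'
import cv2,numpy as np
i=cv2.imread('pics/p3w.png');s=cv2.imread('pics/p3s.png')
c=cv2.resize(i[110:220,210:430],None,fx=3,fy=3,interpolation=cv2.INTER_CUBIC);d=cv2.resize(s[125:215,265:365],None,fx=3.5,fy=3.5,interpolation=cv2.INTER_CUBIC)
o=np.zeros((600,660,3),np.uint8);o[:330]=c;o[330:330+min(len(d),270),:350]=d[:270];cv2.imwrite('pics/p3c.png',o)
E
```

```text
8.55 [ 0.5487 -0.1269  0.0631] [ 0.8145  0.5801 -0.0001 -0.0001] xyaw 70.91810426399464 [-0.5095 -0.0523 -2.9227] 0.603173788201785
```

View pics/p3c.png

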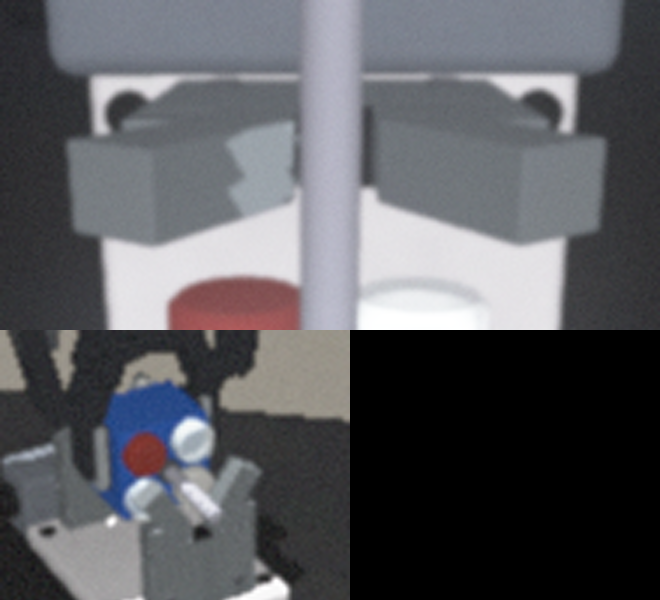

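The axle centre is now at column 331 and the slot middle at 336, so it is 0.6 mm off inside ±2 mm of slack. I'll trim by +0.6 mm and lower it slowly.

{"api": "drive_tool", "payload": {
  "increments": [
    [160,0,0.06,0.2,0,0,0],
    [160,0,0.06,0.5,0,0,0],
    [160,0,0.06,0.8,0,0,0],
    [160,0,0.06,1.1,0,0,0],
    [160,0,0.06,1.4,0,0,0],
    [160,0,0.06,1.6,0,0,0],
    [160,0,0.06,1.7,0,0,0],
    [160,0,0.06,1.7,0,0,0],
    [160,0,0.06,1.7,0,0,0]
  ]
}}

```text
t: 9.6
tcp_pos: [0.5494, -0.1271, 0.0463]
tool_rot: [0.815, 0.58, 0.0, 0.0]
force: [-0.2, 0.1, -3.0]
finger_gap: 0.604
```

There is no contact yet, and the axle should be about 1.7 mm above the floor. I'll ease it down to touch.

{"api": "drive_tool", "payload": {
  "increments": [
    [160,0,0,0.05,0,0,0],
    [160,0,0,0.1,0,0,0],
    [160,0,0,0.15,0,0,0],
    [160,0,0,0.18,0,0,0],
    [160,0,0,0.18,0,0,0],
    [160,0,0,0.18,0,0,0]
  ]
}}

```text
t: 10.2
tcp_pos: [0.5494, -0.1271, 0.0446]
tool_rot: [0.815, 0.58, 0.0, 0.0]
force: [0.7, -0.3, -2.2]
finger_gap: 0.6
```

{"api": "drive_tool", "payload": {
  "increments": [
    [160,0,0,0.04,0,0,0],
    [160,0,0,0.08,0,0,0],
    [160,0,0,0.08,0,0,0],
    [160,0,0,0.08,0,0,0]
  ]
}}

```text
t: 10.6
tcp_pos: [0.5494, -0.1271, 0.0444]
tool_rot: [0.814, 0.58, 0.0, 0.0]
force: [-1.8, -0.4, 6.2]
finger_gap: 0.603
```

Contact came at TCP z = 0.0444, against 0.0446 expected when seated, and the force rose by 9 N. I'll release gradually and withdraw straight up.

{"api": "drive_tool", "payload": {
  "increments": [
    [95,0,0,0,0,0,0],
    [85,0,0,0,0,0,0],
    [70,0,0,0,0,0,0],
    [50,0,0,0,0,0,0],
    [20,0,0,0,0,0,0],
    [0,0,0,0,0,0,0],
    [0,0,0,0,0,0,0],
    [0,0,0,0,0,0,0],
    [0,0,0,-1,0,0,0],
    [0,0,0,-3,0,0,0],
    [0,0,0,-6,0,0,0],
    [0,0,0,-10,0,0,0],
    [0,0,0,-14,0,0,0],
    [0,0,0,-18,0,0,0],
    [0,0,0,-18,0,0,0],
    [0,0,0,-18,0,0,0]
  ],
  "force": 20
}}

```text
t: 12.2
tcp_pos: [0.5497, -0.1272, 0.2254]
tool_rot: [0.814, 0.58, 0.001, 0.001]
force: [-1.7, 0.0, 0.3]
finger_gap: 0.997
```

```bash
python3 look.py p4; python3 - <<'E'
import cv2
i=cv2.imread('pics/p4w.png')
o=cv2.imread('pics/p4.png');w=cv2.resize(i[60:280,210:430],(210,210));o[390:600,:210]=w;cv2.imwrite('pics/p4.png',o)
E
```

```text
12.2 [ 0.5497 -0.1272  0.2254] [0.8145 0.5802 0.0008 0.0014] xyaw 70.92543568698812 [-1.6571  0.0197  0.3091] 0.9972856327736657
```

View pics/p4.png

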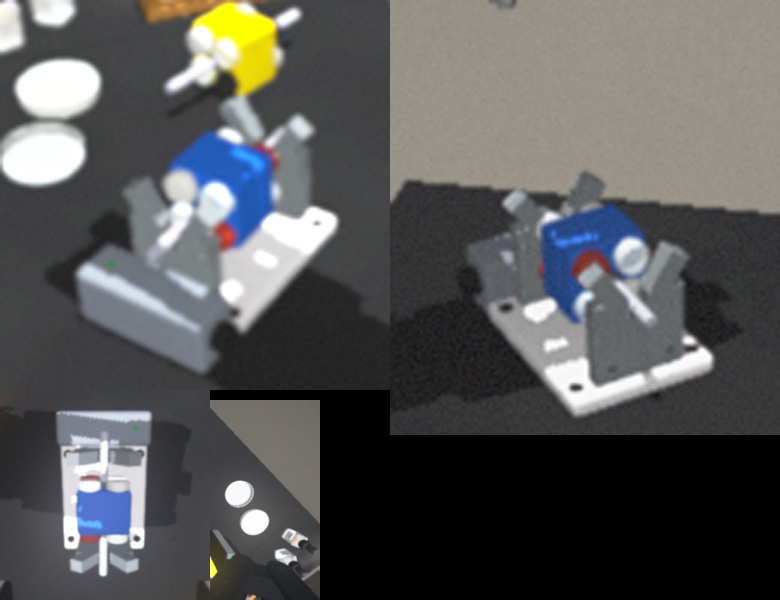

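The carrier rests in both slots with the axle in the centre of each flare, and yellow is untouched. As a numeric check I'll project the seated axle's ends into the images, at z = 0.060 and at a raised 0.068.

```bash
python3 - <<'E'
from station import manip
from h import *
import cv2
u=np.array([np.cos(np.radians(70.9)),np.sin(np.radians(70.9)),0])
for n,(ox,oy,dx) in(('side',(215,170,0)),('scene',(240,80,390))):
    c=manip.camera_model(n)
    for z in(.060,.068):
        for e in(-1,1):
            p=np.array([.5503,-.1277,z])+e*.074*u;q=np.linalg.inv(c['cam_to_world'])@[*p,1];v=c['mtx']@q[:3];v=v[:2]/v[2]
            print(n,z,e,(v-[ox,oy])*3+[dx,0])
def yel(f):
    h=cv2.cvtColor(cv2.imread(f),cv2.COLOR_BGR2HSV);m=cv2.inRange(h,(24,170,120),(34,255,255))[150:260,240:340];_,l,s,c=cv2.connectedComponentsWithStats(m);i=1+np.argmax(s[1:,4]);return s[i]
print(yel('pics/side0.png'),yel('pics/p4b.png'))
E
```

```text
side 0.06 -1 [283.0762 130.2802]
side 0.06 1 [149.2645 255.2417]
side 0.068 -1 [282.7897 120.8497]
side 0.068 1 [148.0831 245.2584]
scene 0.06 -1 [651.8853 320.8157]
scene 0.06 1 [540.8549 210.8229]
scene 0.068 -1 [651.6726 309.2521]
scene 0.068 1 [540.1423 200.0115]
[ 40  21  27  30 403] [ 39  21  28  30 406]
```

Both visible axle ends are where z = 0.060 predicts: scene (652,320) and side (152,257). Yellow hasn't moved. I'll hand in.

```bash
python3 -c "
from station import manip
print(manip.sign_off(),manip.sense()['t'])"
```

```text
the job is handed in; nothing more can be done
the job is handed in; nothing more can be done
```

The blue carrier is seated in the stand and the job is handed in, at about 12.4 s on the robot's clock. I gripped it by its flat sides, lowered it into the slots until it touched, let go and withdrew straight up.

- **Side correction:** partway down, the wrist camera showed the axle 3.1 mm to one side. My correction overshot by about 0.6 mm, so I trimmed it back before the last descent.
- **Seating height:** contact came at TCP height 0.0444 m, against 0.0446 m expected for a full seat, with a rise of about 9 N.
- **Axle ends:** after release, one axle end in each fixed view (one at each fork) was where a fully seated axle should be, within about 3 enlarged pixels (roughly 2–3 mm). An axle 8 mm too high would be off by about 10.
- **Yellow carrier:** it hasn't moved in the side view.
- **Gripper:** it was open and well clear, about 0.165 m above the seat.

No final check failed. An early rough fix on the stand differed from the wrist view by up to 8° and 15 mm, and I used the wrist view.

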